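# Feel the end float of a polishing spindle

## Task

Check the end float of the polishing spindle: take its shaft by the hand boss, push it in along its axis until you feel it come up firmly against its inner stop, then draw it out until it comes up firmly against the outer stop, about 8 N each way and never more than 20 N. Then set the shaft midway between the two stops you felt and let go, leaving the other things on the bench where they are.

Things in the scene. Friction and masses are not known exactly. Their poses are not given: they have to be found in the camera images.
- headstock: Grey cast spindle headstock, bolted down: base 150 (along x) x 100 x 14 mm, two bearing pillars 56 mm wide, 100 mm high, outer faces at x = +-64 mm; between them a dark 100 mm high cover hides collar and stops. Origin: centre of its underside. The shaft axis runs along its x, 70 mm above the bench; the hand boss is on the -x side. 'In' is its +x, 'out' its -x.
- shaft: Loose steel shaft in greased bearings, 16 mm thick, 260 mm long, 0.3 to 0.65 kg, sliding along and turning about its own x (direction as the headstock's). Origin: centre of its hidden 36 x 12 mm collar, which meets two rigid hidden stops, stop_in (+x side) and stop_out (-x side): never in the same place, float 8 to 11 mm, found only by feel. Friction under 1 N, to 3 N if side-loaded.
- boss (a point): Centre of the hand boss at the shaft's -x end, on the axis, 112 mm to the -x side of the shaft's origin: plain aluminium cylinder 28 mm in diameter, 36 mm long along the axis. Pinch it across, from above. The nearest pillar face is 18 to 37 mm from its end.
- ring_clamp: Bystander: wooden two-part ring clamp, 62 x 46 x 55 mm with a brass wing nut, on the bench. Origin: centre of its underside. Leave alone.
- jar: Bystander: amber glass jar with black lid, 48 mm in diameter, 60 mm high. Origin: centre of its underside. Leave alone.
- graver: Bystander: small hand tool with dark wooden handle, 150 mm long, lying along its x. Leave alone.

How it is judged:
By the outcome, as a careful person would: the job done as asked, in the order asked, and still so for the second after the job is handed in, with the robot touching nothing.
It also fails if it takes over 42 s, if anything falls off the work surface, if the arm or the gripper's body presses on something with over 40 N, if the wrist force passes 120 N, or if a joint passes its speed limit or range.

## Robot

A 7-joint arm with a two-finger parallel gripper is mounted at the origin on the work surface. World frame = base frame: x ahead of the robot, y to its left, z up, the work surface at z = 0. Lengths are in m, angles in rad, forces in N, time in s.
With the tool pointing down it reaches from about 0.4 to 0.925 m from the base axis. Payload 4.1 kg.
Tool frame: the origin (TCP) lies at the very end of the fingers, on their centre line; the grasp point (between the pads) lies 19 mm behind it; z points along the fingers, y is the direction in which the jaws open and shut (so a half turn about z gives the same grasp; the last joint's range is limited). The gripper opens to 85 mm and grips with 20 to 120 N. Pads are 22 mm wide; open, the fingers measure 114 mm over their backs; the gripper's body (76 mm by 85 mm) begins 54 mm behind the grasp point. The pads swing forward as they close: fully open they stand 13 mm farther back than shut.
Start: joints at [1.032, 0.398, 0.045, 1.537, -0.019, 1.207, -0.051], TCP at [0.277, -0.588, 0.231] pointing down, gripper open.
Joint ranges: [-2.82, 2.82], [-0.49, 2.23], [-1.37, 1.46], [0, 2.46], [-1.36, 4.5], [0.23, 2], [-2.94, 2.94]. Speed limits (rad/s): [2.57, 2.57, 3.14, 3.14, 3.14, 3.14, 3.14].

## Interface

Orientations are given as a unit quaternion [w, x, y, z].
In Python, from plant import status, cams, r gives the robot as it stands.
- The arm moves only by the tool jog_arm, never from a script. Its argument "targets" is a list of rows, each a list of 7 numbers: the turn, a rotation vector about the world's x, y, z in rad, then the shift along the world's x, y, z in cm, then the closure, from 0 (fully open) to 1 (shut). In form: [[rx, ry, rz, dx, dy, dz, jaw], ...]. A call has 1 to 8 rows; each row is the pose to reach, as a shift and turn from the pose commanded when the call began; what a row does not reach only later rows make up. A row lasts 1/8 s, in which the tool goes at most 62.5 mm and 10.7 degrees, less where a joint would pass 70% of its speed; a pose out of reach is approached as far as the arm can. A call with a gripper value outside its range is refused whole. The fingers move at their own pace and stop on an object; "newtons" is the grip in N (left out, the last holds). Time passes only in rows, so rows that repeat a pose let the fingers close. It gives the time, the measured TCP pose, the force and the opening at its end, in the units of the state.
- status.observe(): the state, without advancing time (a new reading comes with each control period).
- cams.grab_frame(name): name is "side" or "top" or "wrist"; returns (picture, depth): 420x560x3 uint8, red, green, blue; 420x560 float32, m along the optical axis (not along the pixel's ray), 0 where there is no reading.
- cams.calibration(name): a dict with "mtx" (3x3 intrinsics, pixels), "D" ([k1, k2, p1, p2, k3] as OpenCV has them; the pictures are not rectified), "extrinsics" (4x4, takes a point from camera to world coordinates); the wrist camera has in their place "mount" (4x4, takes a point from camera to tool coordinates, whose origin is the TCP and whose axes are the flange's). Camera axes: x right, y down, z forward; pixel columns grow to the right and rows downward; lengths in m; the calibration is good to about 2 mm. A picture is of the moment at which its call begins: read the wrist's pose just before it. calibration takes no time and is no camera call.
- r.sign_off(): hands the job in, once; it reports no verdict.
The state is a dict: "time": time; "joint_positions": joint angles; "joint_velocities": joint speeds; "tau": joint torques, N m; "tool_pos": TCP position; "ee_rot": TCP orientation; "wrist_force": force on the tool from outside, world axes, zero at the start; "wrist_torque": the same for the moment, N m; "grip_width": opening from 0.0 (shut) to 1.0 (fully open).
Only numpy, scipy, OpenCV 4.12 (cv2) and the standard library are available. Lean on these libraries where they do the work, as an engineer would, in place of code of your own. Each camera call takes 0.05 s, during which the arm holds its last target. There are 200 camera calls.

## Working session

There is one attempt and no reset: what is moved stays moved. The work goes in short steps, Python scripts to look and compute and a tool call to move; the robot and the scene stay as the last step left them, time stands still between calls to the robot, and variables do not carry over. Pictures are saved under pics/ and viewed, about 8 in all and at most 12, crops included, and the job is handed in when it is done.

Besides the shell and the picture viewer there is one more tool, called after "Call:" as name([rows], argument=value, ...), one row to a line, values as JSON. jog_arm: Moves the arm, as the interface text tells. Its arguments: {"type":"object","properties":{"targets":{"type":"array"},"newtons":{"type":"number"}},"required":["targets"]}

```bash
ls; mkdir -p pics
cat > h.py <<'E'
import numpy as np, cv2
from plant import status, cams, r
def grab(n,save=None):
    s=status.observe(); im,d=cams.grab_frame(n)
    if save: cv2.imwrite('pics/'+save,im[:,:,::-1])
    return s,im,d
E
python3 - <<'E'
from h import *
s=status.observe(); print({k:np.round(v,4) for k,v in s.items()})
a=[grab(n)[1] for n in('top','side')]
for n in('top','side'):
    c=cams.calibration(n); print(n,np.round(c['mtx'],1).tolist(),c['D'],np.round(c['extrinsics'],3).tolist())
cv2.imwrite('pics/top1.png',a[0][:,:,::-1]);cv2.imwrite('pics/side1.png',a[1][:,:,::-1])
E
```

```text
pics
{'time': np.float64(0.0), 'joint_positions': array([ 1.032 ,  0.3992,  0.045 ,  1.5379, -0.0187,  1.2069, -0.0507]), 'joint_velocities': array([-0.0009,  0.0008,  0.0008,  0.0001,  0.0008,  0.0012,  0.0012]), 'tau': array([-3.00000e-04, -4.75126e+01,  1.36490e+00, -2.54219e+01,
        1.16000e-02,  9.30000e-03, -0.00000e+00]), 'tool_pos': array([ 0.2765, -0.5875,  0.2302]), 'ee_rot': array([-1.000e-03,  9.759e-01,  2.182e-01, -3.000e-04]), 'wrist_force': array([ 0.2535,  0.102 , -0.0853]), 'wrist_torque': array([ 0.0234, -0.0789, -0.0318]), 'grip_width': np.float64(1.0018)}
top [[436.8, 0.0, 283.4], [0.0, 436.8, 202.3], [0.0, 0.0, 1.0]] [-0.03559949  0.          0.          0.          0.        ] [[0.014, -0.999, 0.05, 0.475], [-1.0, -0.014, -0.013, -0.064], [0.013, -0.049, -0.999, 0.877], [0.0, 0.0, 0.0, 1.0]]
side [[428.8, 0.0, 278.4], [0.0, 428.8, 206.4], [0.0, 0.0, 1.0]] [-0.09381431  0.          0.          0.          0.        ] [[0.907, -0.323, 0.269, 0.336], [-0.42, -0.711, 0.564, -0.465], [0.01, -0.625, -0.781, 0.617], [0.0, 0.0, 0.0, 1.0]]
```

View pics/top1.png

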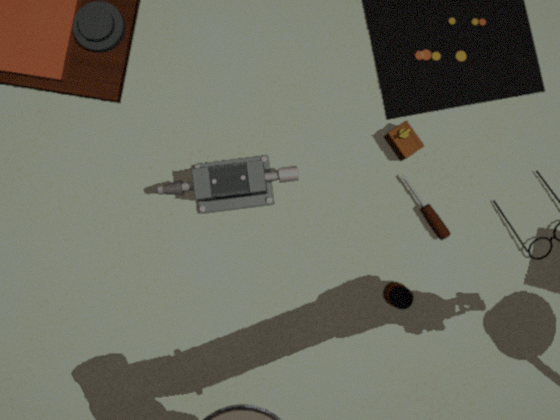

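View pics/side1.png

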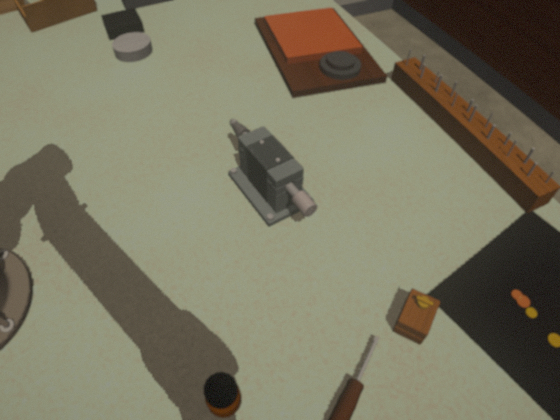

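The top view shows the headstock at about (232,183). The boss, at about (288,174), is on the right, towards world -y. The tail end of the shaft is at about (150,189). In the side view the boss is at about (302,202). Bystanders in the top view are the clamp (404,141), graver (425,208) and jar (398,295), all well away from the boss.

```bash
cat >> h.py <<'E'
def cloud(n,d,T=None):
    c=cams.calibration(n); K=np.array(c['mtx']);D=np.array(c['D'])
    T=np.array(c['extrinsics']) if T is None else T
    h,w=d.shape; uv=np.stack(np.meshgrid(np.arange(w),np.arange(h)),-1).reshape(-1,1,2).astype(float)
    n_=cv2.undistortPoints(uv,K,D).reshape(-1,2)
    p=np.c_[n_,np.ones(len(n_))]*d.reshape(-1,1)
    return (p@T[:3,:3].T+T[:3,3]).reshape(h,w,3)
E
python3 - <<'E'
from h import *
for n,(u0,u1,v0,v1) in {'top':(140,310,140,225),'side':(220,330,110,225)}.items():
    s,im,d=grab(n); P=cloud(n,d)
    m=np.zeros(d.shape,bool); m[v0:v1,u0:u1]=1; m&=d>0
    z=P[...,2]
    t=P[m&(z>.09)&(z<.112)]; rc=cv2.minAreaRect(t[:,:2].astype(np.float32)*1000); print(n,'top face',rc,np.median(t[:,2]),len(t))
    a=P[m&(z>.05)&(z<.09)]; c=np.array(rc[0])/1000
    b=a[a[:,1]<c[1]-.075]; print('boss side',len(b),b.min(0),b.max(0),np.median(b,0))
    b=a[a[:,1]>c[1]+.075]; print('tail',len(b),b.min(0) if len(b) else'',b.max(0) if len(b) else '')
    cv2.imwrite(f'pics/crop_{n}.png',cv2.resize(im[v0:v1,u0:u1,::-1],None,fx=4,fy=4,interpolation=cv2.INTER_CUBIC))
E
```

```text
top top face ((552.5560302734375, 24.50780487060547), (56.430442810058594, 128.3942108154297), 8.010699272155762) 0.09986008334354962 2260
boss side 357 [ 0.55214175 -0.10086937  0.0641093 ] [ 0.58209504 -0.05086435  0.0855069 ] [ 0.56536884 -0.07839251  0.08027552]
tail 365 [0.52647491 0.10023923 0.06200173] [0.55284098 0.16258435 0.08670455]
side top face ((550.809326171875, 24.075481414794922), (57.41938781738281, 130.18594360351562), 8.246262550354004) 0.09969745833611443 1931
boss side 463 [ 0.55015355 -0.10211476  0.0582606 ] [ 0.58056301 -0.05099583  0.08504248] [ 0.56135127 -0.08600509  0.07806414]
tail 199 [0.52386112 0.10789553 0.06480051] [0.54952318 0.16306469 0.08437621]
```

View pics/crop_top.png

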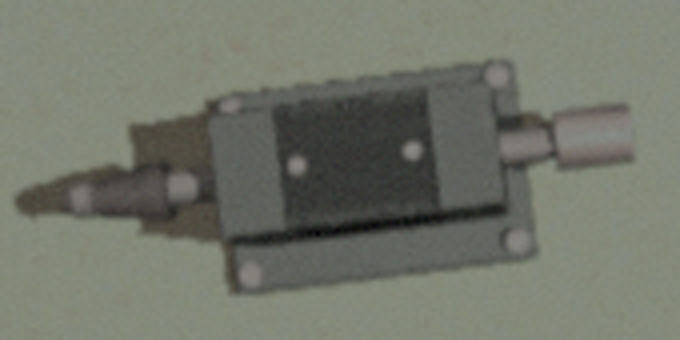

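Call:
jog_arm([
  [0,0,0.14,2.9,5.1,0,0],
  [0,0,0.28,5.8,10.1,0,0],
  [0,0,0.42,8.7,15.2,0,0],
  [0,0,0.56,11.6,20.2,0,0],
  [0,0,0.7,14.5,25.3,0,0],
  [0,0,0.85,17.4,30.4,0,0],
  [0,0,1.0,20.3,35.4,0,0],
  [0,0,1.14,23.2,40.5,0,0],
])

```text
time: 1.2
tool_pos: [0.5094, -0.1817, 0.2314]
ee_rot: [0.0, 0.702, 0.712, -0.0]
wrist_force: [0.3, -0.1, -0.3]
grip_width: 1.0
```

Call:
jog_arm([
  [0,0,0.07,2.9,5.0,-2,0],
  [0,0,0.13,5.8,10.1,-4,0],
  [0,0,0.13,5.8,10.1,-4,0],
  [0,0,0.13,5.8,10.1,-4,0],
])

```text
time: 1.7
tool_pos: [0.5664, -0.0828, 0.191]
ee_rot: [-0.0, 0.656, 0.754, -0.001]
wrist_force: [-0.3, -0.8, -0.6]
grip_width: 0.999
```

```bash
cat >> h.py <<'E'
from scipy.spatial.transform import Rotation as R
def wristT(s):
    q=s['ee_rot']; T=np.eye(4); T[:3,:3]=R.from_quat([*q[1:],q[0]]).as_matrix(); T[:3,3]=s['tool_pos']
    return T@np.array(cams.calibration('wrist')['mount'])
E
python3 - <<'E'
from h import *
s,im,d=grab('wrist','w1.png')
print({k:np.round(s[k],4) for k in('time','tool_pos','ee_rot','wrist_force','grip_width')})
Rm=R.from_quat([*s['ee_rot'][1:],s['ee_rot'][0]]).as_matrix(); print('toolx',Rm[:,0],'tooly',Rm[:,1],'z',Rm[:,2])
P=cloud('wrist',d,wristT(s)); z=P[...,2]; m=d>0
t=P[m&(z>.094)&(z<.106)&(P[...,1]>-.06)]; print(len(t)); 
if len(t): print(cv2.minAreaRect(t[:,:2].astype(np.float32)*1000),np.median(t[:,2]))
e=np.array([-.142,.99]);c=np.array([.5517,.0243])
S=(P[...,:2]-c)@e; L=(P[...,:2]-c)@np.array([.99,.142])
b=m&(z>.06)&(z<.09)&(S<-.066)&(S>-.16)&(abs(L)<.03)
print('n',b.sum(),np.percentile(S[b],[0,1,50,99]),np.percentile(L[b],[1,50,99]),np.percentile(z[b],99))
for s0 in np.arange(-.13,-.066,.006):
    k=b&(abs(S-s0)<.003); 
    if k.sum()>5: print(round(s0,3),k.sum(),np.round(np.percentile(L[k],[2,98]),4),np.round(np.percentile(z[k],98),4))
E
```

```text
{'time': np.float64(1.7), 'tool_pos': array([ 0.5664, -0.0828,  0.191 ]), 'ee_rot': array([-1.000e-04,  6.563e-01,  7.545e-01, -5.000e-04]), 'wrist_force': array([-0.2665, -0.7813, -0.5702]), 'grip_width': np.float64(0.9987)}
toolx [-1.38433650e-01  9.90371551e-01 -5.61479036e-04] tooly [ 9.90371320e-01  1.38433070e-01 -9.66323007e-04] z [-8.79291549e-04 -6.89844355e-04 -9.99999375e-01]
12619
((553.5110473632812, 7.478973388671875), (56.27401351928711, 92.73844146728516), 8.087374687194824) 0.09998391194225964
n 2038 [-0.12499542 -0.1240961  -0.09828127 -0.0675871 ] [-0.01424738 -0.00095064  0.01211513] 0.08412990840673824
-0.124 135 [-0.014   0.0114] 0.0839
-0.118 228 [-0.0145  0.0122] 0.084
-0.112 228 [-0.0144  0.0121] 0.0842
-0.106 240 [-0.0143  0.0121] 0.0839
-0.1 242 [-0.014   0.0119] 0.084
-0.094 242 [-0.0139  0.013 ] 0.0839
-0.088 259 [-0.0131  0.0117] 0.0836
-0.082 151 [-0.0082  0.0072] 0.0781
-0.076 153 [-0.0081  0.0071] 0.0783
-0.07 149 [-0.0081  0.0071] 0.0781
```

View pics/w1.png

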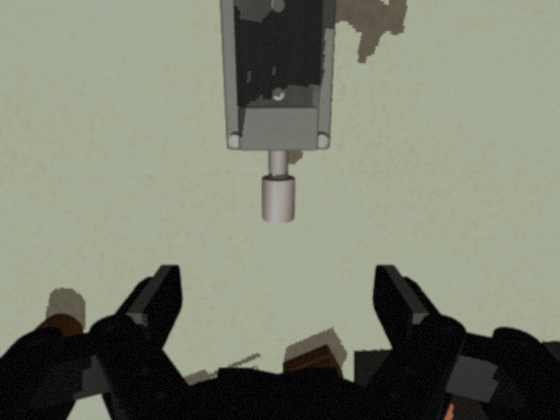

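The wrist view shows the boss at about (278,199), straight along the tool's x-axis, with the pillar face at about row 150. The boss spans 28 mm across and its top is at z = 0.084, as expected. Its centre is within 1.5 mm of the TCP in xy, so I'll descend and close.

Call:
jog_arm([
  [0,0,0,-0.05,0.1,-4,0],
  [0,0,0,-0.05,0.1,-8,0],
  [0,0,0,-0.05,0.1,-11,0],
  [0,0,0,-0.05,0.1,-13,0],
  [0,0,0,-0.05,0.1,-14.4,0],
  [0,0,0,-0.05,0.1,-14.4,0],
  [0,0,0,-0.05,0.1,-14.4,0],
])

```text
time: 2.62
tool_pos: [0.567, -0.0817, 0.0483]
ee_rot: [0.001, 0.657, 0.754, 0.0]
wrist_force: [0.3, -0.4, -0.1]
grip_width: 0.996
```

Call:
jog_arm([
  [0,0,0,0,0,0,1],
  [0,0,0,0,0,0,1],
  [0,0,0,0,0,0,1],
  [0,0,0,0,0,0,1],
  [0,0,0,0,0,0,1],
  [0,0,0,0,0,0,1],
], newtons=45)

```text
time: 3.38
tool_pos: [0.5665, -0.0811, 0.0475]
ee_rot: [0.0, 0.656, 0.755, 0.0]
wrist_force: [-0.5, 0.4, 2.7]
grip_width: 0.314
```

```bash
cat >> h.py <<'E'
E0=np.array([-.141,.99,0])
def st():
    s=status.observe(); print('t %.2f'%s['time'],'pos',np.round(s['tool_pos'],4),'s %.2f mm'%(1000*((s['tool_pos']-[.5517,.0243,0])@E0)),'F',np.round(s['wrist_force'],2),'Fax %.2f'%(s['wrist_force']@E0),'T',np.round(s['wrist_torque'],2),'g %.3f'%s['grip_width'])
E
python3 -c "
from h import *
st()
s,im,d=grab('side'); cv2.imwrite('pics/s2.png',cv2.resize(im[60:270,160:440,::-1],None,fx=2.5,fy=2.5))
st()"
```

```text
t 3.38 pos [ 0.5665 -0.0811  0.0475] s -106.48 mm F [-0.51  0.39  2.75] Fax 0.45 T [0.02 0.08 0.05] g 0.314
t 3.42 pos [ 0.5665 -0.0812  0.0476] s -106.49 mm F [-1.36 -0.36  2.31] Fax -0.17 T [0.   0.06 0.  ] g 0.313
```

View pics/s2.png

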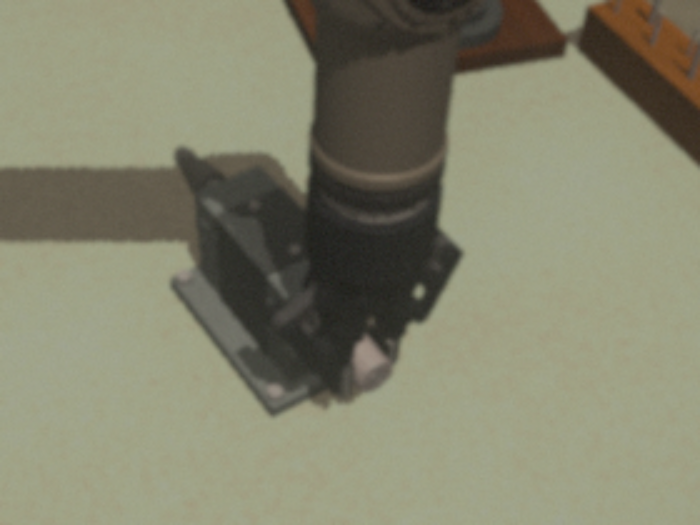

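The boss is gripped: the opening of 0.314 corresponds to about 27 mm, and the forces are small. Next I'll push in along (-0.141, 0.990) in small steps.

Call:
jog_arm([
  [0,0,0,-0.007,0.05,0,1],
  [0,0,0,-0.014,0.099,0,1],
  [0,0,0,-0.014,0.099,0,1],
])

```text
time: 3.8
tool_pos: [0.5664, -0.0802, 0.0475]
ee_rot: [0.0, 0.656, 0.755, 0.0]
wrist_force: [0.3, -0.9, 2.7]
grip_width: 0.314
```

```bash
python3 -c "
from h import *
st()"
```

```text
t 3.80 pos [ 0.5664 -0.0802  0.0475] s -105.55 mm F [ 0.32 -0.87  2.65] Fax -0.91 T [-0.11 -0.03  0.05] g 0.314
```

Call:
jog_arm([
  [0,0,0,-0.007,0.05,0,1],
  [0,0,0,-0.014,0.099,0,1],
  [0,0,0,-0.014,0.099,0,1],
])

```text
time: 4.18
tool_pos: [0.5661, -0.0791, 0.0475]
ee_rot: [0.0, 0.656, 0.755, 0.0]
wrist_force: [-0.3, -0.8, 3.6]
grip_width: 0.316
```

Call:
jog_arm([
  [0,0,0,-0.007,0.05,0,1],
  [0,0,0,-0.014,0.099,0,1],
  [0,0,0,-0.014,0.099,0,1],
])

```text
time: 4.55
tool_pos: [0.5659, -0.0781, 0.0474]
ee_rot: [0.0, 0.656, 0.755, 0.0]
wrist_force: [-0.7, -0.5, 4.3]
grip_width: 0.312
```

Call:
jog_arm([
  [0,0,0,-0.007,0.05,0,1],
  [0,0,0,-0.014,0.099,0,1],
  [0,0,0,-0.014,0.099,0,1],
])

```text
time: 4.92
tool_pos: [0.5658, -0.0773, 0.0474]
ee_rot: [0.0, 0.656, 0.755, 0.0]
wrist_force: [-0.1, -1.1, 4.1]
grip_width: 0.312
```

Call:
jog_arm([
  [0,0,0,-0.007,0.05,0,1],
  [0,0,0,-0.014,0.099,0,1],
  [0,0,0,-0.014,0.099,0,1],
])

```text
time: 5.3
tool_pos: [0.5657, -0.0773, 0.0474]
ee_rot: [0.001, 0.656, 0.754, -0.0]
wrist_force: [-0.4, -4.4, 4.5]
grip_width: 0.312
```

Contact: y stalled at -0.0773 and the force rose to 4.4 N. I'll press on to about 8 N.

Call:
jog_arm([
  [0,0,0,-0.007,0.05,0,1],
  [0,0,0,-0.014,0.099,0,1],
  [0,0,0,-0.014,0.099,0,1],
])

```text
time: 5.68
tool_pos: [0.5657, -0.0773, 0.0475]
ee_rot: [0.001, 0.657, 0.754, -0.001]
wrist_force: [0.5, -5.8, 4.2]
grip_width: 0.318
```

```bash
python3 -c "
from h import *
st()"
```

```text
t 5.67 pos [ 0.5657 -0.0773  0.0475] s -102.52 mm F [ 0.5  -5.77  4.22] Fax -5.78 T [-1.18 -0.25  0.07] g 0.318
```

Call:
jog_arm([
  [0,0,0,-0.007,0.05,0,1],
  [0,0,0,-0.014,0.099,0,1],
  [0,0,0,-0.014,0.099,0,1],
  [0,0,0,-0.014,0.099,0,1],
])

```text
time: 6.18
tool_pos: [0.5657, -0.0772, 0.0475]
ee_rot: [0.002, 0.657, 0.754, -0.001]
wrist_force: [1.8, -7.3, 4.8]
grip_width: 0.313
```

```bash
python3 -c "
from h import *
st()"
```

```text
t 6.17 pos [ 0.5657 -0.0772  0.0475] s -102.50 mm F [ 1.8  -7.31  4.84] Fax -7.49 T [-1.48 -0.26  0.14] g 0.313
```

Call:
jog_arm([
  [0,0,0,-0.008,0.055,0,1],
  [0,0,0,-0.008,0.055,0,1],
  [0,0,0,-0.008,0.055,0,1],
])

```text
time: 6.55
tool_pos: [0.5657, -0.0773, 0.0476]
ee_rot: [0.002, 0.657, 0.754, -0.001]
wrist_force: [1.5, -7.7, 4.7]
grip_width: 0.316
```

```bash
python3 -c "
from h import *
for i in range(3): st();cams.grab_frame('side')
"
```

```text
t 6.55 pos [ 0.5657 -0.0773  0.0476] s -102.51 mm F [ 1.47 -7.7   4.67] Fax -7.83 T [-1.63 -0.31  0.11] g 0.316
t 6.60 pos [ 0.5658 -0.0773  0.0476] s -102.54 mm F [ 1.45 -8.11  4.32] Fax -8.23 T [-1.69 -0.35  0.06] g 0.312
t 6.65 pos [ 0.5657 -0.0772  0.0476] s -102.51 mm F [ 1.68 -8.9   3.6 ] Fax -9.05 T [-1.67 -0.3   0.14] g 0.316
```

The inner stop is firm at s = -102.52 mm with about 8.3 N. Now I'll draw out, covering the slack plus about 6 mm first.

Call:
jog_arm([
  [0,0,0,0.028,-0.2,0,1],
  [0,0,0,0.056,-0.4,0,1],
  [0,0,0,0.07,-0.5,0,1],
  [0,0,0,0.085,-0.6,0,1],
  [0,0,0,0.099,-0.7,0,1],
  [0,0,0,0.113,-0.8,0,1],
  [0,0,0,0.127,-0.9,0,1],
  [0,0,0,0.127,-0.9,0,1],
])

```text
time: 7.7
tool_pos: [0.5664, -0.0828, 0.0473]
ee_rot: [0.0, 0.656, 0.754, -0.0]
wrist_force: [0.0, 0.2, 3.8]
grip_width: 0.316
```

```bash
python3 -c "
from h import *
st()
"
```

```text
t 7.70 pos [ 0.5664 -0.0828  0.0473] s -108.14 mm F [0.03 0.24 3.83] Fax 0.23 T [ 0.12 -0.05  0.03] g 0.316
```

Call:
jog_arm([
  [0,0,0,0.007,-0.05,0,1],
  [0,0,0,0.014,-0.1,0,1],
  [0,0,0,0.021,-0.15,0,1],
  [0,0,0,0.021,-0.15,0,1],
])

```text
time: 8.2
tool_pos: [0.5667, -0.0843, 0.0473]
ee_rot: [0.0, 0.656, 0.755, -0.0]
wrist_force: [-0.3, 1.3, 2.9]
grip_width: 0.312
```

Call:
jog_arm([
  [0,0,0,0.007,-0.05,0,1],
  [0,0,0,0.014,-0.1,0,1],
  [0,0,0,0.014,-0.1,0,1],
])

```text
time: 8.57
tool_pos: [0.5668, -0.0853, 0.0473]
ee_rot: [0.0, 0.656, 0.754, 0.0]
wrist_force: [0.2, 1.9, 4.0]
grip_width: 0.308
```

Call:
jog_arm([
  [0,0,0,0.007,-0.05,0,1],
  [0,0,0,0.014,-0.1,0,1],
  [0,0,0,0.014,-0.1,0,1],
])

```text
time: 8.95
tool_pos: [0.567, -0.0863, 0.0473]
ee_rot: [0.0, 0.656, 0.755, -0.0]
wrist_force: [-0.3, 0.1, 3.2]
grip_width: 0.315
```

Call:
jog_arm([
  [0,0,0,0.007,-0.05,0,1],
  [0,0,0,0.014,-0.1,0,1],
  [0,0,0,0.014,-0.1,0,1],
])

```text
time: 9.32
tool_pos: [0.5671, -0.0873, 0.0473]
ee_rot: [0.0, 0.656, 0.754, -0.0]
wrist_force: [0.7, -1.0, 2.9]
grip_width: 0.316
```

Call:
jog_arm([
  [0,0,0,0.007,-0.05,0,1],
  [0,0,0,0.014,-0.1,0,1],
  [0,0,0,0.014,-0.1,0,1],
])

```text
time: 9.7
tool_pos: [0.5672, -0.0878, 0.0473]
ee_rot: [-0.0, 0.656, 0.755, 0.0]
wrist_force: [-0.4, 2.0, 2.8]
grip_width: 0.313
```

```bash
python3 -c "
from h import *
st()
"
```

```text
t 9.70 pos [ 0.5672 -0.0878  0.0473] s -113.20 mm F [-0.4   2.03  2.81] Fax 2.06 T [ 0.38  0.01 -0.04] g 0.313
```

Outer contact is starting, after 10.7 mm of travel. I'll load it up to about 8 N, as before.

Call:
jog_arm([
  [0,0,0,0.007,-0.05,0,1],
  [0,0,0,0.014,-0.1,0,1],
  [0,0,0,0.021,-0.15,0,1],
  [0,0,0,0.021,-0.15,0,1],
])

```text
time: 10.2
tool_pos: [0.5672, -0.0879, 0.0473]
ee_rot: [-0.001, 0.656, 0.755, 0.001]
wrist_force: [-1.0, 5.0, 4.7]
grip_width: 0.313
```

```bash
python3 -c "
from h import *
st()
"
```

```text
t 10.20 pos [ 0.5672 -0.0879  0.0473] s -113.26 mm F [-0.96  5.02  4.65] Fax 5.11 T [ 1.12  0.23 -0.02] g 0.313
```

Call:
jog_arm([
  [0,0,0,0.007,-0.05,0,1],
  [0,0,0,0.014,-0.1,0,1],
  [0,0,0,0.018,-0.13,0,1],
  [0,0,0,0.018,-0.13,0,1],
])

```text
time: 10.7
tool_pos: [0.5673, -0.0879, 0.0473]
ee_rot: [-0.001, 0.656, 0.755, 0.001]
wrist_force: [-0.2, 7.8, 3.5]
grip_width: 0.316
```

```bash
python3 -c "
from h import *
for i in range(3): st();cams.grab_frame('side')
"
```

```text
t 10.70 pos [ 0.5673 -0.0879  0.0473] s -113.23 mm F [-0.19  7.8   3.48] Fax 7.75 T [ 1.56  0.3  -0.06] g 0.316
t 10.75 pos [ 0.5673 -0.0879  0.0472] s -113.23 mm F [-1.36  7.75  3.47] Fax 7.86 T [1.56 0.26 0.  ] g 0.315
t 10.80 pos [ 0.5673 -0.0879  0.0472] s -113.26 mm F [-1.3   6.86  4.3 ] Fax 6.97 T [ 1.53  0.27 -0.06] g 0.316
```

Call:
jog_arm([
  [0,0,0,0.006,-0.04,0,1],
  [0,0,0,0.006,-0.04,0,1],
  [0,0,0,0.006,-0.04,0,1],
])

```text
time: 11.22
tool_pos: [0.5673, -0.0878, 0.0472]
ee_rot: [-0.002, 0.656, 0.755, 0.001]
wrist_force: [-1.2, 8.0, 3.2]
grip_width: 0.315
```

```bash
python3 -c "
from h import *
for i in range(2): st();cams.grab_frame('side')
"
```

```text
t 11.22 pos [ 0.5673 -0.0878  0.0472] s -113.23 mm F [-1.23  8.04  3.22] Fax 8.14 T [ 1.62  0.28 -0.01] g 0.315
t 11.28 pos [ 0.5673 -0.0879  0.0472] s -113.23 mm F [-1.02  8.21  4.64] Fax 8.27 T [ 1.71  0.31 -0.04] g 0.311
```

The outer stop is at s = -113.24 mm with about 8.2 N. The float is 10.72 mm and the midpoint is s = -107.88 mm. Now moving back in.

Call:
jog_arm([
  [0,0,0,-0.028,0.2,0,1],
  [0,0,0,-0.056,0.4,0,1],
  [0,0,0,-0.071,0.5,0,1],
  [0,0,0,-0.085,0.6,0,1],
  [0,0,0,-0.099,0.7,0,1],
  [0,0,0,-0.113,0.8,0,1],
  [0,0,0,-0.113,0.8,0,1],
  [0,0,0,-0.113,0.8,0,1],
])

```text
time: 12.32
tool_pos: [0.5666, -0.0834, 0.0474]
ee_rot: [0.0, 0.656, 0.755, 0.0]
wrist_force: [0.1, -1.0, 3.2]
grip_width: 0.315
```

```bash
python3 -c "
from h import *
for i in range(3): st();cams.grab_frame('side')
"
```

```text
t 12.32 pos [ 0.5666 -0.0834  0.0474] s -108.76 mm F [ 0.15 -0.95  3.23] Fax -0.96 T [-0.    0.03  0.04] g 0.315
t 12.38 pos [ 0.5666 -0.0834  0.0474] s -108.71 mm F [ 0.11 -0.82  3.6 ] Fax -0.83 T [-0.01  0.02  0.03] g 0.312
t 12.43 pos [ 0.5666 -0.0834  0.0474] s -108.73 mm F [-0.05 -0.52  4.09] Fax -0.51 T [-0.09 -0.03  0.  ] g 0.320
```

Call:
jog_arm([
  [0,0,0,-0.006,0.045,0,1],
  [0,0,0,-0.012,0.085,0,1],
  [0,0,0,-0.012,0.085,0,1],
  [0,0,0,-0.012,0.085,0,1],
])

```text
time: 12.98
tool_pos: [0.5665, -0.0825, 0.0474]
ee_rot: [0.0, 0.656, 0.755, 0.0]
wrist_force: [0.2, -1.1, 3.1]
grip_width: 0.314
```

```bash
python3 -c "
from h import *
for i in range(3): st();cams.grab_frame('side')
"
```

```text
t 12.97 pos [ 0.5665 -0.0825  0.0474] s -107.78 mm F [ 0.16 -1.1   3.15] Fax -1.11 T [-0.01 -0.03 -0.01] g 0.314
t 13.03 pos [ 0.5665 -0.0824  0.0474] s -107.76 mm F [-0.66  0.1   3.42] Fax 0.20 T [0.01 0.01 0.01] g 0.313
t 13.07 pos [ 0.5665 -0.0825  0.0474] s -107.79 mm F [-0.89 -0.25  3.6 ] Fax -0.12 T [-0.01  0.03 -0.05] g 0.313
```

The shaft is 0.1 mm from the midpoint with the axial force near zero. I'll ease the grip, open, check, then lift straight up.

Call:
jog_arm([
  [0,0,0,0,0,0,1],
  [0,0,0,0,0,0,0.5],
  [0,0,0,0,0,0,0.3],
  [0,0,0,0,0,0,0],
  [0,0,0,0,0,0,0],
  [0,0,0,0,0,0,0],
  [0,0,0,0,0,0,0],
  [0,0,0,0,0,0,0],
], newtons=20)

```text
time: 14.12
tool_pos: [0.5665, -0.0825, 0.0474]
ee_rot: [0.0, 0.656, 0.755, 0.0]
wrist_force: [0.7, 0.5, 0.3]
grip_width: 0.999
```

Call:
jog_arm([
  [0,0,0,0,0,1,0],
  [0,0,0,0,0,3,0],
  [0,0,0,0,0,6,0],
  [0,0,0,0,0,10,0],
  [0,0,0,0,0,14.3,0],
  [0,0,0,0,0,14.3,0],
  [0,0,0,0,0,14.3,0],
  [0,0,0,0,0,14.3,0],
])

```text
time: 15.12
tool_pos: [0.5654, -0.0825, 0.189]
ee_rot: [-0.001, 0.656, 0.755, -0.001]
wrist_force: [0.2, -0.6, 0.8]
grip_width: 1.002
```

Run:
```python
from h import *
st()
s,im,d=grab('wrist','w2.png')
P=cloud('wrist',d,wristT(s)); z=P[...,2]; m=d>0
e=np.array([-.142,.99]);c=np.array([.5517,.0243])
S=(P[...,:2]-c)@e; L=(P[...,:2]-c)@np.array([.99,.142])
b=m&(z>.06)&(z<.09)&(S<-.066)&(S>-.16)&(abs(L)<.03)
print('n',b.sum(),np.percentile(S[b],[0,1,50,99]),np.percentile(L[b],[1,50,99]))
t=m&(z>.094)&(z<.106)&(S<-.03); print('pillar face',np.percentile(S[t],[0,1]))
st()
```

```text
t 15.12 pos [ 0.5654 -0.0825  0.189 ] s -107.70 mm F [ 0.19 -0.62  0.78] Fax -0.64 T [-0.06  0.01 -0.04] g 1.002
n 2067 [-0.12603798 -0.12533038 -0.09934885 -0.067465  ] [-0.01438265 -0.00134272  0.01162819]
pillar face [-0.06322451 -0.06299523]
t 15.18 pos [ 0.5655 -0.0825  0.189 ] s -107.67 mm F [ 0.13 -0.62  0.09] Fax -0.64 T [-0.   -0.    0.01] g 1.002
```

View pics/w2.png

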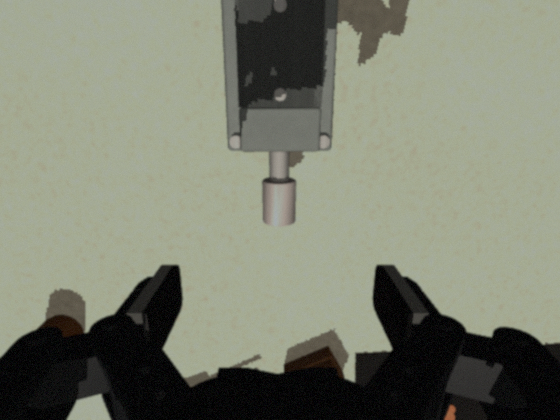

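The wrist view shows the boss free at about (278,201), with the fingers open and clear. Between the two wrist views its end moved out by 1.0 to 1.2 mm. The gripped travel was 1.3 mm, so there is no sign of slip. Handing in.

```bash
python3 -c "
from h import *
print(r.sign_off())"
```

```text
the job is handed in; nothing more can be done
None
```

I checked the spindle's end float, set the shaft midway between the two stops and let go. The job was handed in at about 15 s of the 42 s allowed.

| Step | Position along the axis | Axial force |
|---|---|---|
| Pushed in to the inner stop | -102.5 mm | about 8 to 9 N |
| Drawn out to the outer stop | -113.2 mm | about 8.2 N |
| Released | -107.8 mm | near zero |

- **Float:** it measured 10.7 mm, within the 8 to 11 mm expected. The midpoint is -107.9 mm, so the shaft sits about 0.1 mm from it.
- **Forces:** the highest axial force I read was about 9 N. I read the force only at the end of each short step, so a brief higher peak between readings would not have shown.
- **After release:** the close-up camera showed the boss free with the gripper clear above it. The boss end had moved 1.0 to 1.2 mm, against 1.3 mm of gripped travel. These agree within camera accuracy and show no sign of slip in the grip.
- **Bystanders:** the arm stayed well clear of the clamp, jar and graver. I did not measure their positions again at the end.

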